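# Match the second place of a magnetic stirrer to the first and switch it on

## Task

The left-hand place of the two-place magnetic stirrer is already running; start the right-hand place at the same speed. With the fingertips, push the pointer of the right-hand knob round until it stands at the same click as the left-hand knob, and only then press the far end of the right-hand rocker switch fully down. Do not pinch the knob, leave the left-hand knob and switch untouched, and do not move the beakers or the things lying round the stirrer.

Things in the scene. Friction and masses are not known exactly. Their poses are not given: they have to be found in the camera images.
- stirrer: White two-place magnetic stirrer, 360 mm wide (y), 270 mm deep (x), fixed; origin at the centre of its footprint on the table, x away from the robot, y to the left. Rear half: two steel plates, 132 mm across, tops 86 mm above the table, 66 mm behind the origin, 85 mm to either side. Front half: panel sloping 15 degrees down to the robot, with a knob (inner) and rocker switch (outer) for each place
- right_dial_centre (a point): Point on the axis of the right-hand pointer knob, on its aluminium plate. Frame: x up the slope away from the robot, y to the left, z out of the panel along the knob's axis. Knob, from this surface: skirt of radius 24 mm up to 2.5 mm; on it a tapered pointer bar up to 19 mm, reaching 30 mm from the axis to its point (9 mm wide there) and 18 mm to its round tail (14 mm wide), white line on top
- left_dial_centre (a point): The same point of the left-hand pointer knob, same make and same frame directions; 116 mm to the left of the right-hand one. On the plate round each knob, at radius 40 mm, lie seven marks, one for each click: an open ring for off, then clockwise six growing dots
- right_dial (a joint): Angle of the right-hand knob (rad), growing clockwise seen from above. 0: at the off ring, pointer 75 degrees left of straight up the slope; seven clicks 25 degrees (0.4363) apart, the last at 2.618 by the stop. A detent holds it; about 0.06 N m pushes it out, past half way it snaps on to the next click away from the finger, before that it snaps back. It starts at the ring
- left_dial (a joint): Angle of the left-hand knob (rad), measured in the same way. It stands at the third, fourth, fifth or sixth dot and must stay there
- right_pointer (a point): End of the right-hand knob's pointer bar, 30 mm from the knob's axis and 10 mm above the aluminium plate; its x axis points along the pointer, its z along the knob's axis
- left_pointer (a point): End of the left-hand knob's pointer bar, as on the right
- right_switch (a joint): Angle of the right-hand rocker switch (rad): 0 is off (far end up, near end down), 0.30 is on (far end fully down, far half level with the panel); it stays where it is left. Pivot line across the panel through the rocker's middle, 65 mm to the right of the knob's axis and 5.5 mm above the aluminium; rocker 42 mm long up the slope, 24 mm wide, in a thin bezel; 2 to 3 N on its far end moves it
- right_switch_far_end (a point): Point on the top face of the right-hand rocker's far half, 17 mm from the pivot line, where it is to be pressed; it goes down 5 mm, square to the panel, from off to on, and then is 5.5 mm above the aluminium
- left_switch (a joint): Angle of the left-hand rocker switch, same make: it is on (0.30) and must stay on
- beaker_left: Beaker with a stirring bar, 54 mm across, 68 mm high, loose on the left-hand plate; origin at the centre of its underside
- beaker_right: Beaker, the same, loose on the right-hand plate; origin at the centre of its underside
- timer: White timer, 62 x 68 x 19 mm, loose on the table to the left of the stirrer; origin at the centre of its underside
- marker: Marker pen, 135 mm long, 17 mm thick, loose on the table to the right of the stirrer; origin at the middle of its underside

How it is judged:
By the outcome, as a careful person would: the job done as asked, in the order asked, and still so for the second after the job is handed in, with the robot touching nothing.
It also fails if it takes over 67 s, if anything falls off the work surface, if the arm or the gripper's body presses on something with over 40 N, if the wrist force passes 120 N, or if a joint passes its speed limit or range.

## Robot

A 6-joint arm with a two-finger parallel gripper is mounted at the origin on a cart in front of the work surface, level with it; the furniture and walls round the work are solid. World frame = base frame: x ahead of the robot, y to its left, z up, the work surface at z = 0. Lengths are in m, angles in rad, forces in N, time in s.
With the tool pointing down it reaches from about 0.275 to 0.825 m from the base axis. Payload 4.9 kg.
Tool frame: the origin (TCP) lies midway between the tips of the shut fingers; the grasp point (between the pads) lies 19 mm behind it (bot.grip_depth is the distance from the TCP to the grasp point, in m); z points along the fingers, y is the line along which they close (so a half turn about z gives the same grasp; the last joint's range is limited). The gripper opens to 85 mm and grips with 20 to 120 N. Pads are 22 mm wide; open, the fingers measure 114 mm over their backs; the gripper's body (76 mm by 85 mm) begins 54 mm behind the grasp point. The pads swing forward as they close: fully open they stand 13 mm farther back than shut.
Start: joints at [-1.263, 0.326, -0.193, 1.052, 0, 1.437], TCP at [0.235, -0.497, 0.231] pointing down, gripper open.
Joint ranges: [-2.65, 2.65], [-0.97, 1.79], [-1.3, 1.35], [-1.93, 2.1], [-1.47, 1.37], [-3.14, 3.14]. Speed limits (rad/s): [2.57, 2.57, 3.14, 3.14, 3.14, 3.14].

## Interface

Orientations are given as a unit quaternion [w, x, y, z].
In Python, from cell import bot gives the robot as it stands. Calls block until the motion is done:
- bot.move_pose(position, orientation): joint-space move of the TCP to a pose.
- bot.move_linear(position, speed=0.15, rotation=None, until_force=None): straight line of the TCP; rotation=None keeps the orientation; speed is the mean speed in m/s. With until_force (N) it stops when the force on the tool has changed by that much, and returns True; else False.
- bot.goto_joints(angles): joint-space move.
- bot.set_gripper(opening, grasp_force=None): opening from 0.0 (shut) to 1.0 (fully open); grasp_force is the grip in N (None keeps the last); returns when the fingers have stopped.
- bot.wait(seconds).
- bot.solve_ik(position, orientation): joint angles nearest the present ones, or None.
- bot.camera(name): name is "side" or "top" or "wrist"; returns the picture (480x640x3 uint8, red, green, blue); there is no depth.
- bot.calibration(name): a dict with "mtx" (3x3 intrinsics, pixels), "extrinsics" (4x4, takes a point from world to camera coordinates); the wrist camera has in their place "hand_eye" (4x4, takes a point from camera to tool coordinates, whose origin is the TCP and whose axes are the flange's). Camera axes: x right, y down, z forward; pixel columns grow to the right and rows downward; lengths in m; the calibration is good to about 2 mm. A picture is of the moment at which its call begins: read the wrist's pose just before it. calibration takes no time and is no camera call.
A pose or a line that the arm cannot do raises bot.PlanningError and nothing moves.
- bot.close_job(): hands the job in; it is judged then, once.
Trained networks look in the newest picture that a camera, given by its name, has taken for a name from the list of things; names that differ only in an ending like _2 or _b are one class to them, and where a whole thing is asked for, a point or a joint stands for the part that bears it (a point fixed in the world has none). Each returns a list of dicts, best first, with "confidence" (0 to 1); they miss things now and then, are a little off and sometimes report something else, mostly with a low value. They report only what shows in the picture. A call takes as long as a camera call.
- bot.search_frame(camera, thing): "bbox" ([left, top, width, height] in pixels, round what is visible of it).
Readings, each from a call of its own:
- bot.read_clock(): time.
- bot.read_joint_positions(): joint angles.
- bot.read_joint_vel(): joint speeds.
- bot.read_joint_efforts(): joint torques, N m.
- bot.read_position(): TCP position.
- bot.read_tool_rot(): TCP orientation.
- bot.read_ft_force(): force on the tool from outside, world axes, zero at the start.
- bot.read_moment(): the same for the moment, N m.
- bot.read_gripper_width(): opening from 0.0 (shut) to 1.0 (fully open).
- bot.read_finger_force(): force on a finger pad.
Only numpy, scipy, OpenCV 4.12 (cv2) and the standard library are available. Lean on these libraries where they do the work, as an engineer would, in place of code of your own. Each camera call takes 0.05 s, during which the arm holds its last target. There are 200 camera calls.

## Working session

There is one attempt and no reset: what is moved stays moved. The work goes in short steps, each a Python script; the robot and the scene stay as the last script left them, time stands still between calls to the robot, and variables do not carry over. Pictures are saved under pics/ and viewed, at most 10 in all, crops included, and the job is handed in when it is done.

```bash
ls; mkdir -p pics
python3 - <<'E'
from cell import bot
import cv2, numpy as np
for n in ("top","side"):
    im=bot.camera(n); cv2.imwrite(f"pics/{n}0.png",im[:,:,::-1])
    c=bot.calibration(n); print(n,np.round(c["mtx"],1).tolist(),np.round(c["extrinsics"],4).tolist())
    for t in ("stirrer","right_dial","left_dial","right_switch","right_pointer","left_pointer"):
        print(t,[(np.round(d["bbox"]).tolist(),round(d["confidence"],2)) for d in bot.search_frame(n,t)[:3]])
print(np.round(bot.calibration("wrist")["mtx"],1).tolist(),np.round(bot.calibration("wrist")["hand_eye"],4).tolist(),bot.read_tool_rot(),bot.read_clock())
E
```

```text
pics
top [[520.1, 0.0, 323.1], [0.0, 520.1, 243.3], [0.0, 0.0, 1.0]] [[-0.0265, -0.9996, 0.0068, 0.0715], [-0.9774, 0.0245, -0.2101, 0.5816], [0.2098, -0.0123, -0.9777, 1.0071], [0.0, 0.0, 0.0, 1.0]]
stirrer [([250.0, 178.0, 182.0, 134.0], 0.94)]
right_dial [([357.0, 267.0, 24.0, 23.0], 0.65)]
left_dial [([302.0, 266.0, 22.0, 28.0], 0.58)]
right_switch [([396.0, 266.0, 12.0, 18.0], 0.77), ([346.0, 253.0, 69.0, 50.0], 0.59)]
right_pointer [([351.0, 266.0, 33.0, 23.0], 0.97)]
left_pointer [([301.0, 267.0, 27.0, 25.0], 0.62), ([344.0, 252.0, 74.0, 50.0], 0.26)]
side [[524.4, 0.0, 323.3], [0.0, 524.4, 237.1], [0.0, 0.0, 1.0]] [[-0.9652, -0.2613, -0.0065, 0.5661], [-0.1337, 0.515, -0.8467, 0.1191], [0.2246, -0.8164, -0.5321, 1.1449], [0.0, 0.0, 0.0, 1.0]]
stirrer [([238.0, 199.0, 152.0, 114.0], 0.83)]
right_dial [([346.0, 223.0, 21.0, 13.0], 0.7)]
left_dial [([332.0, 245.0, 22.0, 19.0], 0.85)]
right_switch [([355.0, 210.0, 19.0, 11.0], 0.59), ([347.0, 224.0, 19.0, 13.0], 0.18)]
right_pointer [([348.0, 222.0, 23.0, 10.0], 0.48)]
left_pointer [([359.0, 210.0, 13.0, 10.0], 0.68), ([336.0, 249.0, 18.0, 16.0], 0.65), ([394.0, 199.0, 8.0, 26.0], 0.17)]
[[330.8, 0.0, 324.3], [0.0, 330.8, 236.6], [0.0, 0.0, 1.0]] [[-0.0015, -0.9475, -0.3197, 0.081], [1.0, -0.0013, -0.0008, -0.0], [0.0004, -0.3197, 0.9475, -0.1423], [0.0, 0.0, 0.0, 1.0]] [1.07058602e-05 9.75699682e-01 2.19112140e-01 2.02881316e-05] 0.7
```

```bash
cat > h.py <<'E'
from cell import bot
import cv2, numpy as np
from scipy.spatial.transform import Rotation as R
def cam(n):
    c=bot.calibration(n)
    if n!="wrist": return c["mtx"],c["extrinsics"]
    T=np.eye(4);q=bot.read_tool_rot();T[:3,:3]=R.from_quat(q,scalar_first=True).as_matrix();T[:3,3]=bot.read_position()
    return c["mtx"],np.linalg.inv(T@c["hand_eye"])
def ray(K,E,u,v):
    d=E[:3,:3].T@np.linalg.solve(K,[u,v,1]);return -E[:3,:3].T@E[:3,3],d
def atz(K,E,u,v,z):
    o,d=ray(K,E,u,v);return o+d*(z-o[2])/d[2]
def tri(rays):
    A=sum(np.eye(3)-np.outer(d,d)/(d@d) for o,d in rays);b=sum((np.eye(3)-np.outer(d,d)/(d@d))@o for o,d in rays)
    return np.linalg.solve(A,b)
def proj(K,E,P):
    p=K@(E[:3,:3]@np.asarray(P,float).reshape(-1,3).T+E[:3,3:]);return (p[:2]/p[2]).T
E
python3 - <<'E'
from h import *
a=cv2.imread("pics/top0.png")[165:325,235:445];b=cv2.imread("pics/side0.png")[150:330,220:430]
cv2.imwrite("pics/c0.png",np.vstack([cv2.resize(a,(400,300)),cv2.resize(b,(400,300))]))
cv2.imwrite("pics/c0.png",np.hstack([cv2.resize(a,(400,305),interpolation=2),cv2.resize(b,(400,305),interpolation=2)]))
T=cam("top");S=cam("side")
for t,s in (((369,278),(357,229)),((313,279),(343,255)),((402,275),(364,215))):
    print(tri([ray(*T,*t),ray(*S,*s)]),atz(*T,*t,.06))
E
```

```text
[ 0.51040854 -0.03457748  0.06152994] [ 0.50915232 -0.03487638  0.06      ]
[0.51465621 0.07937393 0.05965443] [0.51000863 0.07879625 0.06      ]
[ 0.51075553 -0.10187049  0.0636068 ] [ 0.51358491 -0.10227346  0.06      ]
```

View pics/c0.png

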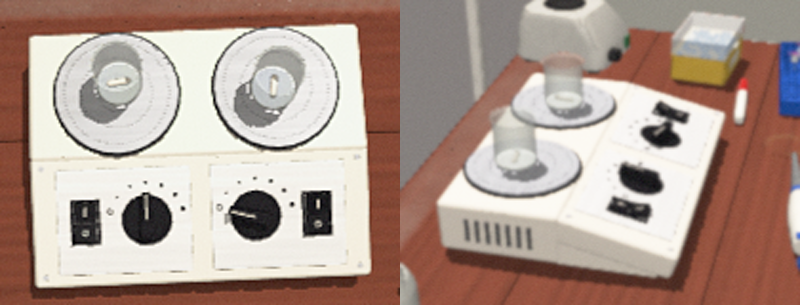

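The top crop shows the left pointer about straight up the slope (third dot) and the right one at the ring. I'll check both with the wrist camera.

Run:
```python
from h import *
bot.set_gripper(0.0)
bot.move_pose([.45,.02,.19],[0,1,0,0])
C=cam("wrist");im=bot.camera("wrist");np.savez("w1",K=C[0],E=C[1]);cv2.imwrite("pics/w1.png",im[:,:,::-1])
for t in ("right_dial","left_dial","right_switch","left_switch"):
    print(t,[(np.round(d["bbox"]).tolist(),round(d["confidence"],2)) for d in bot.search_frame("wrist",t)[:3]])
print(bot.read_clock(),bot.read_position())
```

```text
right_dial [([354.0, 124.0, 63.0, 57.0], 0.73), ([454.0, 126.0, 42.0, 54.0], 0.68)]
left_dial [([214.0, 122.0, 61.0, 65.0], 0.93)]
right_switch [([451.0, 129.0, 46.0, 51.0], 0.78)]
left_switch [([137.0, 132.0, 46.0, 56.0], 0.97)]
3.7417 [0.45011595 0.01952788 0.18998839]
```

View pics/w1.png

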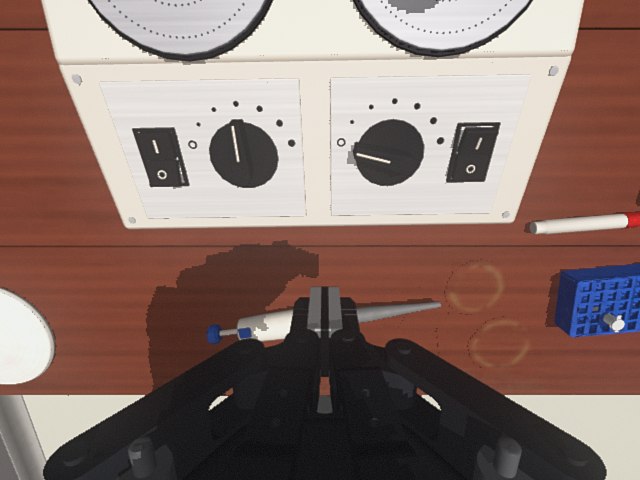

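Wrist view: the left pointer's tip (236,121) aims at the third dot (236,103). The right pointer is at the ring (341,142). The shut tips are about 32 px wide, so about 16 mm. Next I'll fit the panel pose to the marks.

```bash
cat > fit.py <<'E'
from h import *
from scipy.optimize import least_squares
def frame(x):
    Rm=R.from_euler("z",x[3]).as_matrix()@R.from_euler("y",-15,degrees=True).as_matrix()
    return Rm,np.array(x[:3])
ang=np.radians(75-25*np.arange(7)); M=np.c_[.04*np.cos(ang),.04*np.sin(ang),0*ang]
marks=np.vstack([M,M+[0,.116,0]])
E
python3 - <<'E'
from fit import *
z=np.load("w1.npz");C=(z["K"],z["E"]);g=cv2.imread("pics/w1.png",0)
L=[(193,145),(198,125),(213,109),(236,103),(259,108),(279,123),(291,143)]
Rr=[(341,142),(352,122),(371,107),(394,101),(417,106),(433,121),(440,140)]
px=[]
for u,v in Rr+L:
    w=g[v-6:v+7,u-6:u+7].astype(float);w=np.clip(np.median(w)-25-w,0,None);yy,xx=np.mgrid[-6:7,-6:7]
    px.append((u+(w*xx).sum()/w.sum(),v+(w*yy).sum()/w.sum()))
px=np.array(px)
def f(x):
    Rm,o=frame(x);return (proj(*C,marks@Rm.T+o)-px).ravel()
s=least_squares(f,[.51,-.035,.061,0],loss="soft_l1");print(s.x,np.round(f(s.x).reshape(-1,2),1).tolist())
np.save("pose",s.x)
Rm,o=frame(s.x)
big=cv2.resize(cv2.imread("pics/w1.png")[70:220,100:520],None,fx=1.9,fy=1.9,interpolation=2)
def line(P,c):
    p=(proj(*C,np.array(P)@Rm.T+o)-[100,70]+.5)*1.9
    cv2.polylines(big,[p.astype(int)],False,c,1)
for off,th in ((0,75),(.116,0)):
    a=np.radians(th);line([[0,off,.019],[.03*np.cos(a),off+.03*np.sin(a),.019]],(0,0,255))
    t=np.linspace(0,6.3,60);line(np.c_[.024*np.cos(t),off+.024*np.sin(t),0*t+.0025],(0,255,0))
line([[.021,-.053,.0055],[.021,-.077,.0055],[-.021,-.077,.0055],[-.021,-.053,.0055],[.021,-.053,.0055]],(255,255,0))
cv2.imwrite("pics/fit1.png",big)
# top/side check
for n in ("top","side"):
    print(n,proj(*cam(n),[o,o+Rm@[0,.116,0],o+Rm@[0,-.065,.0055]]).round(1).tolist())
# IK check along the path
for th in (95,75,50,25,0,-10):
    a=np.radians(th);p=Rm@[np.cos(a),np.sin(a),0];t=Rm@[np.sin(a),-np.cos(a),0];Q=np.c_[t,-p,-Rm[:,2]]
    for h in (.008,.05):
        P=o+p*.028-t*.02+Rm[:,2]*h;q=bot.solve_ik(P,R.from_matrix(Q).as_quat(scalar_first=True));print(th,h,None if q is None else np.round(q,2).tolist())
E
```

```text
[ 0.50942791 -0.03275079  0.06171176  0.01267355] [[-0.1, 0.1], [0.0, -0.0], [-0.0, 0.0], [-0.1, 0.1], [0.0, 0.0], [0.0, -0.0], [0.0, -0.0], [-0.0, 0.1], [-0.0, 0.0], [0.0, -0.1], [0.0, -0.0], [0.0, -0.0], [0.0, -0.1], [-0.0, -0.0]]
top [[368.0, 277.8], [310.8, 279.9], [400.4, 276.9]]
side [[357.9, 229.5], [347.6, 256.0], [363.6, 214.5]]
95 0.008 [-0.2, 0.26, -0.86, 0.19, 0.05, 2.85]
95 0.05 [-0.21, 0.17, -0.83, 0.31, 0.06, 2.84]
75 0.008 [-0.18, 0.27, -0.83, 0.21, 0.05, -3.07]
75 0.05 [-0.19, 0.18, -0.81, 0.33, 0.05, -3.07]
50 0.008 [-0.17, 0.29, -0.79, 0.23, 0.05, -2.62]
50 0.05 [-0.18, 0.2, -0.77, 0.34, 0.05, -2.62]
25 0.008 [-0.17, 0.3, -0.76, 0.26, 0.05, -2.19]
25 0.05 [-0.18, 0.21, -0.74, 0.36, 0.05, -2.19]
0 0.008 [-0.19, 0.31, -0.73, 0.27, 0.05, -1.77]
0 0.05 [-0.2, 0.23, -0.71, 0.38, 0.05, -1.77]
-10 0.008 [-0.2, 0.32, -0.72, 0.28, 0.06, -1.6]
-10 0.05 [-0.21, 0.23, -0.7, 0.38, 0.06, -1.61]
```

View pics/fit1.png

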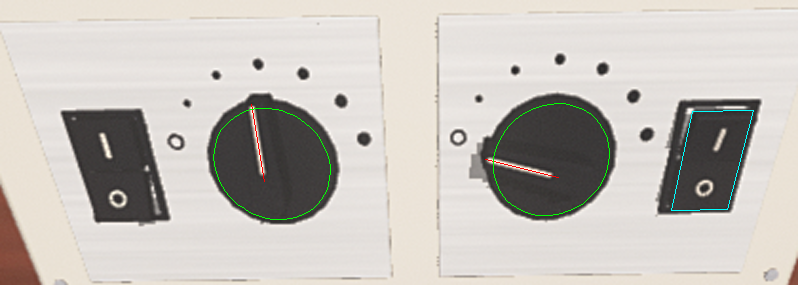

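The fit is good to 0.1 px. The left knob is at the third dot (1.309), and the model lines lie on both pointers. Next I push the right pointer with the shut fingertips.

```bash
cat > push.py <<'E'
from fit import *
Rm,o=frame(np.load("pose.npy"));n=Rm[:,2]
def pose(th,gap,h,r0=.026,half=.016):
    a=np.radians(th);p=Rm@[np.cos(a),np.sin(a),0];t=Rm@[np.sin(a),-np.cos(a),0]
    return o+p*r0-t*(half+gap)+n*h, R.from_matrix(np.c_[-t,p,-n]).as_quat(scalar_first=True)
def go(th,gap,h,v,f=15):
    P,q=pose(th,gap,h);s=bot.move_linear(P,speed=v,rotation=q,until_force=f)
    return s
def look(name):
    bot.move_pose([.45,.02,.19],[0,1,0,0])
    C=cam("wrist");im=bot.camera("wrist");cv2.imwrite(name,im[:,:,::-1]);return C,im[:,:,::-1].copy()
def score(C,im,h=.0192):   # best pointer angle: white line on the bar top
    g=cv2.cvtColor(im,cv2.COLOR_BGR2GRAY);best=[]
    for th in np.arange(85,-85,-1.):
        a=np.radians(th);P=np.linspace(.008,.026,20)[:,None]*[[np.cos(a),np.sin(a),0]]+[0,0,h]
        p=proj(*C,P@Rm.T+o).astype(np.float32);best.append((cv2.remap(g,p[:,:1],p[:,1:],1).mean(),th))
    return sorted(best)[::-1][:3]
E
python3 - <<'E'
from push import *
P,q=pose(75,.012,.06);bot.move_pose(P,q);print(bot.solve_ik(P,q).round(2),bot.read_clock())
print(go(75,.012,.008,.06,8),bot.read_position()-pose(75,.012,.008)[0])
for th in range(70,0,-13): print(th,go(th,0,.008,.04),bot.read_ft_force().round(1))
print(go(5,0,.008,.03),bot.read_position()-pose(5,0,.008)[0])
go(5,.012,.008,.06,None);go(5,.012,.06,.1,None)
C,im=look("pics/w2.png");print(score(C,im),bot.read_clock())
cv2.imwrite("pics/w2c.png",cv2.resize(im[70:220,100:520],None,fx=1.9,fy=1.9))
E
```

```text
[-0.19  0.15 -0.82  0.34  0.05  0.06] 6.2417
False [ 1.48434731e-04 -1.43990761e-05  2.09640405e-04]
70 False [-1.4  0.9  0.6]
57 False [ 0.5 -0.1 -0.4]
44 False [-2.9  1.   0.5]
31 False [ 0.3  1.3 -0. ]
18 False [-1.9  1.8  0.6]
5 False [-0.4 -0.  -0.6]
False [-7.87376226e-05  3.64508225e-05 -6.89109671e-06]
[(np.float64(234.05), np.float64(0.0)), (np.float64(224.05), np.float64(-1.0)), (np.float64(222.7), np.float64(1.0))] 12.475
```

View pics/w2c.png

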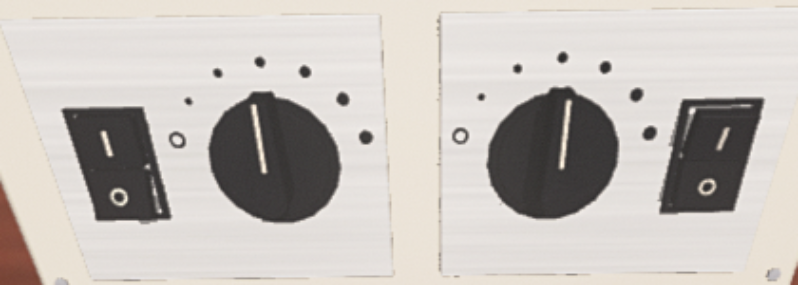

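The right pointer now stands at 0° (third dot), matching the left. Next, press the switch.

Run:
```python
from push import *
yaw=np.load("pose.npy")[3];Q=R.from_euler("z",yaw)*R.from_euler("x",np.pi);q=Q.as_quat(scalar_first=True)
def at(h): return o+Rm@[.017,-.065,h]-Q.as_matrix()[:,0]*.011
bot.move_pose(at(.035),q)
bot.move_linear(at(.014),speed=.06,until_force=6)
r=bot.move_linear(at(.0025),speed=.015,until_force=14)
print(r,"h",((bot.read_position()-at(0))@n*1e3).round(2),bot.read_ft_force().round(1))
bot.wait(.2);bot.move_linear(at(.05),speed=.1)
C,im=look("pics/w3.png");print(score(C,im),bot.read_clock())
cv2.imwrite("pics/w3c.png",cv2.resize(im[70:220,100:520],None,fx=1.9,fy=1.9))
```

```text
True h 4.21 [-1.5  0.3  8. ]
[(np.float64(234.2), np.float64(0.0)), (np.float64(226.4), np.float64(-1.0)), (np.float64(221.05), np.float64(1.0))] 15.85
```

View pics/w3c.png

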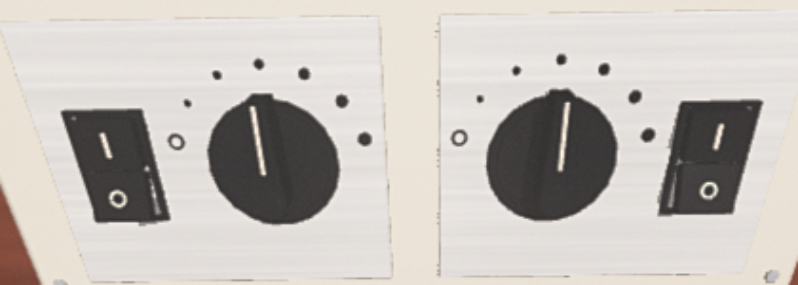

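The right rocker is now down at its far end, as a mirror image of the left one, and it was pressed to a hard stop. Both pointers are at the third dot, so I'm handing in.

```bash
python3 -c "
from cell import bot
print(bot.close_job())"
```

```text
the job is handed in; nothing more can be done
None
```

The job is handed in after about 16 s of robot time: the right knob was pushed to the third dot to match the left, then the far end of the right switch was pressed fully down, and the last picture shows both set and the left-hand controls unmoved.

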